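# Bolt the meal carrier's lid shut

## Task

Lock the lid of the meal carrier for transport: with a fingertip, push a lug to turn the orange slotted disc until its slot lines up with the steel bolt, then push the bolt by its blue tab through the slot until it is fully home in the yellow keeper. Slide the bolt in its guide, do not lift it, and leave the pots, bottle, mug and spatula where they are.

Things in the scene. Friction and masses are not known exactly. Their poses are not given: they have to be found in the camera images.
- carrier: Fixed meal carrier: aluminium box with white split lid, 340 x 416 mm, lid top at z = 110 mm. Origin: centre of its underside, z up. The lid lock lies along its y axis (x = 0) on a grey bed, top at z = 122 mm: bolt guide (y -160 to 12 mm, dark cheeks 15 mm apart, top z = 134 mm), orange disc (centre y = 60 mm), yellow keeper. The bolt slides in this +y direction.
- keeper_mouth (a point): Middle of the yellow keeper's open mouth (carrier y = 135 mm, z = 130 mm); axes are the carrier's. Roofed socket 17 mm wide, 17 mm high, 30 mm deep to its closed end wall; its outside is 33 mm wide and its top is 13 mm above this point. The bolt enters in the +y direction.
- disc_axis (a point): Fixed point on the carrier on the disc's vertical turning axis, level with the disc's top face (z = 141 mm). Axes are those of the carrier.
- lock_disc (a joint): Angle of the disc about its vertical axis, rad, growing anticlockwise seen from above. At 0, and again at pi, the slot lies along the bolt's path (carrier y). It starts 0.5 to 1.57 rad away from the nearer of these; stops at -0.6 and 3.74. It turns against light friction (about 0.08 N m) and stays where it is left.
- disc_slot (a point): Centre of the orange disc's top face, turning with it. Disc 80 mm across, top at z = 141 mm, cut right across by a dark slot 16 mm wide along this point's y axis. Two black upright lugs, 14 mm across, 35 mm tall above the disc (tops at z = 176 mm), stand 28 mm either side of the centre on this point's x axis: push a lug sideways to turn the disc.
- bolt_nose (a point): Tip of the bolt's tapered nose, half-way up the bar. Loose steel bar, 12 mm wide, 14 mm high, 150 mm long, about 0.3 kg, lying in its guide; its own +y runs out of the nose. At the start the nose is 4 to 24 mm short of the disc. Fully home, the nose has gone through the whole slot and rests on the keeper's end wall (carrier y = 165 mm, z = 129 mm).
- bolt_tab (a point): Centre of the rear face (the face to push, looking to the bolt's -y) of the blue upright tab at the bolt's tail: 46 mm wide, 10 mm thick, its top 14 mm above this point (carrier z = 176 mm), its lower edge 24 mm below it. It lies 150 mm behind the nose tip.
- pot_a: Loose lidded dessert pot, 62 mm across, 46 mm tall, on the lid; bystander. Origin: centre of its underside.
- pot_b: Loose lidded dessert pot, 62 mm across, 46 mm tall, on the lid; bystander. Origin: centre of its underside.
- pot_c: Loose lidded dessert pot, 62 mm across, 46 mm tall, on the lid; bystander. Origin: centre of its underside.
- pot_d: Loose lidded dessert pot, 62 mm across, 46 mm tall, on the table left of the carrier; bystander. Origin: centre of its underside.
- syrup_bottle: Loose yellow bottle, 56 mm across, 140 mm tall, on the table; bystander. Origin: centre of its underside.
- beaker: Loose steel mug, 72 mm across, 85 mm tall, on the table; bystander. Origin: centre of its underside.
- scraper: Loose spatula lying on the table; bystander. Its origin lies on its length.
- bolt: The whole bolt (see bolt_nose). Origin on the bar's underside, below the nose tip; +y out of the nose.
There are look-alikes about, which are no part of the job. What is shaped like the bolt but black is not meant.

How it is judged:
By the outcome, as a careful person would: the job done as asked, in the order asked, and still so for the second after the job is handed in, with the robot touching nothing.
It also fails if it takes over 58 s, if anything falls off the work surface, if the arm or the gripper's body presses on something with over 40 N, if the wrist force passes 120 N, or if a joint passes its speed limit or range.

## Robot

A 6-joint arm with a two-finger parallel gripper is mounted at the origin on the work surface. World frame = base frame: x ahead of the robot, y to its left, z up, the work surface at z = 0. Lengths are in m, angles in rad, forces in N, time in s.
With the tool pointing down it reaches from about 0.15 to 0.775 m from the base axis. Payload 6.1 kg.
Tool frame: the origin (TCP) lies at the very end of the fingers, on their centre line; the grasp point (between the pads) lies 19 mm behind it; z points along the fingers, x is the direction in which the jaws open and shut, and the axes are right-handed (so a half turn about z gives the same grasp; the last joint's range is limited). The gripper opens to 85 mm and grips with 20 to 120 N. Pads are 22 mm wide; open, the fingers measure 114 mm over their backs; the gripper's body (76 mm by 85 mm) begins 54 mm behind the grasp point. The pads swing forward as they close: fully open they stand 13 mm farther back than shut.
Start: joints at [-1.163, 0.126, -0.04, 1.405, 0, 1.571], TCP at [0.208, -0.482, 0.231] pointing down, gripper open.
Joint ranges: [-2.72, 2.72], [-0.95, 1.95], [-1.27, 1.35], [-1.78, 2.02], [-1.46, 1.47], [-3.14, 3.14]. Speed limits (rad/s): [2.39, 2.39, 3.01, 3.14, 3.14, 3.14].

## Interface

Orientations are given as a unit quaternion [x, y, z, w].
In Python, from bench import bot gives the robot as it stands. Calls block until the motion is done:
- bot.move_pose(position, orientation): joint-space move of the TCP to a pose.
- bot.line_to(position, v=0.15, rotation=None): straight line of the TCP; rotation=None keeps the orientation; v is the mean speed in m/s.
- bot.set_joints(angles): joint-space move.
- bot.set_gripper(opening, strength=None): opening from 0.0 (shut) to 1.0 (fully open); strength is the grip in N (None keeps the last); returns when the fingers have stopped.
- bot.wait(seconds).
- bot.inverse_kinematics(position, orientation): joint angles nearest the present ones, or None.
- bot.grab_frame(name): name is "side" or "top"; returns (picture, depth): 400x640x3 uint8, blue, green, red; 400x640 float32, m along the optical axis (not along the pixel's ray), 0 where there is no reading.
- bot.camera_params(name): a dict with "fx", "fy", "cx", "cy" (pixels), "D" ([k1, k2, p1, p2, k3] as OpenCV has them; the pictures are not rectified), "xyz" and "rotation" of the camera in the world. Camera axes: x right, y down, z forward; pixel columns grow to the right and rows downward; lengths in m; the calibration is good to about 2 mm. A picture is of the moment at which its call begins. camera_params takes no time and is no camera call.
A pose or a line that the arm cannot do raises bot.MotionError and nothing moves.
- bot.sign_off(): hands the job in, once; it reports no verdict.
Readings, each from a call of its own:
- bot.get_t(): time.
- bot.get_qpos(): joint angles.
- bot.get_dq(): joint speeds.
- bot.get_tau(): joint torques, N m.
- bot.get_tcp_pos(): TCP position.
- bot.get_orientation(): TCP orientation.
- bot.get_force(): force on the tool from outside, world axes, zero at the start.
- bot.get_moment(): the same for the moment, N m.
- bot.get_grip_width(): opening from 0.0 (shut) to 1.0 (fully open).
Only numpy, scipy, OpenCV 4.12 (cv2) and the standard library are available. Lean on these libraries where they do the work, as an engineer would, in place of code of your own. Each camera call takes 0.05 s, during which the arm holds its last target.

## Working session

There is one attempt and no reset: what is moved stays moved. The work goes in short steps, each a Python script; the robot and the scene stay as the last script left them, time stands still between calls to the robot, and variables do not carry over. Pictures are saved under pics/ and viewed, and the job is handed in when it is done.

```bash
ls; mkdir -p pics
python3 - <<'E'
from bench import bot
import cv2
for n in ("top","side"):
    p,d=bot.grab_frame(n); cv2.imwrite(f"pics/{n}0.png",p); import numpy as np; np.save(f"pics/{n}0.npy",d)
    print(n,bot.camera_params(n))
print(bot.get_t(),bot.get_orientation(),bot.get_force())
E
```

```text
pics
top {'fx': 399.2281687339177, 'fy': 399.2281687339177, 'cx': 322.6054624405965, 'cy': 194.44434174329655, 'D': array([-0.101702,  0.      ,  0.      ,  0.      ,  0.      ]), 'xyz': array([ 0.36265594, -0.00808398,  1.40248359]), 'rotation': array([-0.69770005,  0.71255237, -0.04916054,  0.05538055])}
side {'fx': 370.42836956216445, 'fy': 370.42836956216445, 'cx': 321.1902356992651, 'cy': 197.40353114636528, 'D': array([-0.05442833,  0.        ,  0.        ,  0.        ,  0.        ]), 'xyz': array([0.16137212, 0.74211953, 0.95696378]), 'rotation': array([-0.20641485,  0.90180319, -0.36854961,  0.09118714])}
0.1 [ 8.35635314e-01 -5.49284167e-01 -6.01561674e-04 -4.03869845e-04] [ 0.22748514 -0.28274737 -0.31216351]
```

View pics/top0.png

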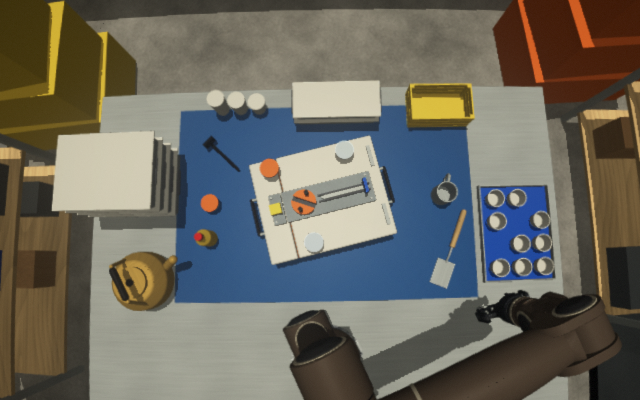

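View pics/side0.png

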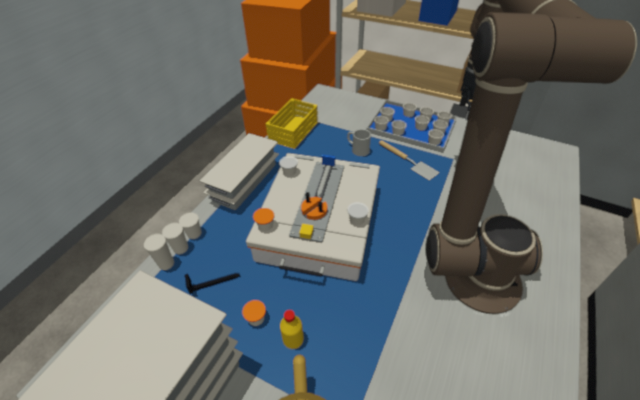

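Candidates, as top-view pixels:
- **Orange:** disc (305,202), versus the orange pot lids at (270,169) and (209,203).
- **Bolt:** steel bar with a blue tab at (367,186), versus the black look-alike at (220,153).
- **Yellow:** keeper (276,209), versus the bottle (205,238) and the bin (440,105).

I choose the parts on the grey bed, and check them in a close crop.

Run:
```python
import cv2,numpy as np
a=cv2.imread("pics/top0.png")[165:235,245:405]; cv2.imwrite("pics/topc.png",cv2.resize(a,None,fx=5,fy=5,interpolation=cv2.INTER_CUBIC))
a=cv2.imread("pics/side0.png")[145:250,260:380]; cv2.imwrite("pics/sidec.png",cv2.resize(a,None,fx=5,fy=5,interpolation=cv2.INTER_CUBIC))
```

```text
(no output)
```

View pics/topc.png

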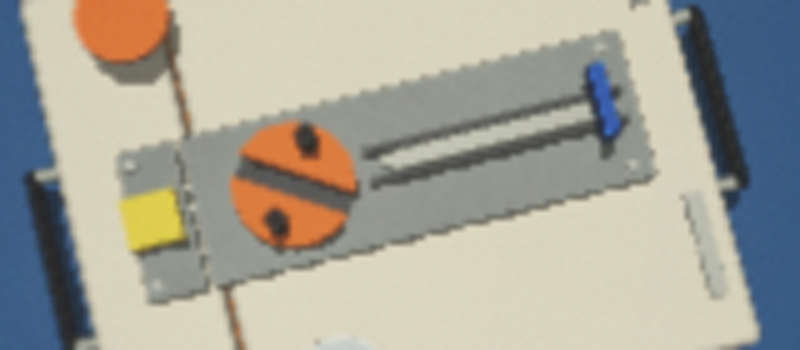

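View pics/sidec.png

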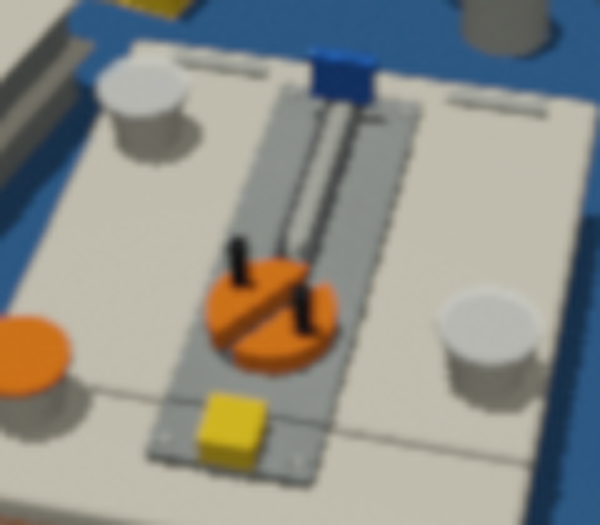

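```bash
cat > h.py <<'E'
from bench import bot
import cv2,numpy as np
from scipy.spatial.transform import Rotation as R
def ray(n,px,z):
    c=bot.camera_params(n); K=np.array([[c['fx'],0,c['cx']],[0,c['fy'],c['cy']],[0,0,1]])
    u=cv2.undistortPoints(np.array(px,float).reshape(-1,1,2),K,c['D'])[:,0]
    d=R.from_quat(c['rotation']).apply(np.c_[u,np.ones(len(u))])
    o=c['xyz']; return o+d*((z-o[2])/d[:,2])[:,None]
def mask(img,lo,hi,roi):
    m=cv2.inRange(cv2.cvtColor(img,cv2.COLOR_BGR2HSV),np.array(lo),np.array(hi))
    x0,y0,x1,y1=roi; o=np.zeros_like(m); o[y0:y1,x0:x1]=m[y0:y1,x0:x1]
    n,l,s,c=cv2.connectedComponentsWithStats(o)
    return o,l,s,c
E
python3 - <<'E'
from h import *
np.set_printoptions(precision=4,suppress=True)
t=cv2.imread("pics/top0.png"); s=cv2.imread("pics/side0.png")
rois={'top':(250,170,390,235),'side':(280,150,350,250)}
for n,im in (('top',t),('side',s)):
    r=rois[n]
    for nm,lo,hi,z in (('orange',(3,150,120),(15,255,255),.141),('yellow',(22,120,100),(35,255,255),.143),('blue',(105,150,40),(125,255,255),.176)):
        rr=r if nm!='blue' else ((355,170,375,198) if n=='top' else (318,154,338,167))
        if nm=='orange': rr=(288,185,322,218) if n=='top' else (298,190,330,222)
        m,l,st,c=mask(im,lo,hi,rr)
        pts=np.argwhere(m)[:,::-1].astype(np.float32)
        w=ray(n,pts,z)
        rect=cv2.minAreaRect((w[:,:2]*1000).astype(np.float32))
        circ=cv2.minEnclosingCircle((w[:,:2]*1000).astype(np.float32))
        print(n,nm,len(pts),pts.mean(0),'world mean',w.mean(0),'rect',rect,'circ',circ)
hsv=cv2.cvtColor(t,cv2.COLOR_BGR2HSV)
for p in [(345,203),(330,190),(275,195),(300,190),(310,205),(306,192),(300,209)]: print(p,hsv[p[1],p[0]])
E
```

```text
top orange 311 [303.3923 201.8296] world mean [0.5284 0.0629 0.141 ] rect ((529.5624389648438, 62.529296875), (73.44942474365234, 73.9856185913086), 88.80293273925781) circ ((528.827392578125, 64.09101104736328), 39.66310119628906)
top yellow 116 [275.1293 208.5776] world mean [0.5084 0.1531 0.143 ] rect ((508.3332214355469, 153.04660034179688), (33.695892333984375, 34.01472854614258), 13.632590293884277) circ ((508.63397216796875, 153.5215301513672), 22.37261199951172)
top blue 37 [365.4595 184.7568] world mean [ 0.5732 -0.1333  0.176 ] rect ((573.9683227539062, -133.06980895996094), (42.006813049316406, 8.179121017456055), 13.68181324005127) circ ((574.0703125, -133.48886108398438), 21.030752182006836)
side orange 329 [313.5137 208.    ] world mean [0.5257 0.0731 0.141 ] rect ((525.6174926757812, 70.25334930419922), (75.70411682128906, 82.6468505859375), 58.9704475402832) circ ((527.2996826171875, 70.85396575927734), 44.71013259887695)
side yellow 167 [306.006  230.9341] world mean [0.5037 0.1634 0.143 ] rect ((503.788330078125, 163.33676147460938), (34.353519439697266, 51.2872428894043), 25.548004150390625) circ ((503.937255859375, 163.40794372558594), 28.453777313232422)
side blue 148 [328.4054 158.1757] world mean [ 0.5675 -0.1202  0.176 ] rect ((567.442626953125, -112.93630981445312), (63.671295166015625, 56.73723220825195), 25.213167190551758) circ ((570.4293823242188, -119.2799301147461), 38.33580780029297)
(345, 203) [ 43  15 151]
(330, 190) [ 41  14 147]
(275, 195) [ 43  16 146]
(300, 190) [ 12 162 212]
(310, 205) [ 13  31 100]
(306, 192) [18 21 62]
(300, 209) [20 25 61]
```

```bash
cat >> h.py <<'E'
def slot(n,im,c,z=.141,verbose=0):
    # slot angle: non-orange pixels inside the disc, largest component, PCA in world
    hsv=cv2.cvtColor(im,cv2.COLOR_BGR2HSV)
    yy,xx=np.mgrid[0:400,0:640]; px=np.c_[xx.ravel(),yy.ravel()]
    w=ray(n,px,z)[:,:2].reshape(400,640,2)
    ins=np.hypot(w[...,0]-c[0],w[...,1]-c[1])<.037
    m=(ins&(hsv[...,1]<110)).astype(np.uint8)
    k,l,s,_=cv2.connectedComponentsWithStats(m,connectivity=4)
    out=[]
    for i in range(1,k):
        p=w[l==i]; 
        if len(p)<4: continue
        ev,V=np.linalg.eigh(np.cov(p.T)); d=V[:,1]; d=d*np.sign(d[1])
        out.append((len(p),p.mean(0),np.degrees(np.arctan2(-d[0],d[1])),np.sqrt(ev)*12**.5))
    return sorted(out,key=lambda a:-a[0])
E
python3 - <<'E'
from h import *
np.set_printoptions(precision=4,suppress=True)
t=cv2.imread("pics/top0.png"); s=cv2.imread("pics/side0.png")
c=np.array([.5287,.0637])
for o in slot('top',t,c): print(o)
print('side')
for o in slot('side',s,c): print(o)
# bed
m,l,st,_=mask(t,(0,0,100),(179,40,175),(264,165,380,228))
i=1+np.argmax(st[1:,4]); cn=np.argwhere(l==i)[:,::-1]
w=ray('top',cn,.122); print('bed',st[i],cv2.minAreaRect((w[:,:2]*1000).astype(np.float32)))
# lid
m,l,st,_=mask(t,(15,15,176),(40,80,255),(240,130,405,270))
i=1+np.argmax(st[1:,4]); cn=np.argwhere(l==i)[:,::-1]
w=ray('top',cn,.110); print('lid',st[i],cv2.minAreaRect((w[:,:2]*1000).astype(np.float32)))
# blue: height-consistent triangulation of keeper top via disparity: side-view top face only (brighter)
hs=cv2.cvtColor(s,cv2.COLOR_BGR2HSV)
for n,z in (('top',.141),):
    pass
for p in [(306,192),(300,209)]: print(ray('top',[p],.176))
for p in [(307.5,194),(320,202.5)]: print('side lug top',ray('side',[p],.176))
E
```

```text
(87, array([0.5293, 0.0637]), np.float64(-19.57682920127453), array([0.0121, 0.0738]))
(12, array([0.5588, 0.0544]), np.float64(-57.2660834717141), array([0.0102, 0.0128]))
(12, array([0.505 , 0.0737]), np.float64(-81.1371633346553), array([0.0085, 0.0142]))
side
(21, array([0.5148, 0.0451]), np.float64(11.610620167436492), array([0.0111, 0.0421]))
bed [ 268  171  109   55 2265] ((542.6171875, 4.37847900390625), (106.10862731933594, 340.1007995605469), 13.14423656463623)
lid [ 277  136  119  121 6457] ((553.857177734375, -39.43824768066406), (334.5089416503906, 324.4503173828125), 12.960888862609863)
[[0.5544 0.0524 0.176 ]]
[[0.5016 0.0717 0.176 ]]
side lug top [[0.5521 0.0587 0.176 ]]
side lug top [[0.5027 0.0743 0.176 ]]
```

```bash
cat >> h.py <<'E'
yaw=np.radians(13.1); C=np.array([.5290,.0637])
xd=np.array([np.cos(yaw),np.sin(yaw)]); yd=np.array([-np.sin(yaw),np.cos(yaw)])
def W(x,y,z):
    p=C+xd*x+yd*(y-.060); return [p[0],p[1],z]
def inv(p):
    d=np.array(p[:2])-C; return np.array([d@xd,d@yd+.060,p[2]])
# tool x along carrier x, tool z down
Q=R.from_matrix(np.array([[xd[0],-yd[0],0],[xd[1],-yd[1],0],[0,0,-1]])).as_quat()
E
python3 - <<'E'
from h import *
np.set_printoptions(precision=4,suppress=True)
print(bot.inverse_kinematics(W(.027,.004,.26),Q),W(.027,.004,.26))
bot.set_gripper(0.0)
bot.move_pose(W(.027,.004,.26),Q)
print(bot.get_tcp_pos(),bot.get_t(),bot.get_grip_width(),bot.get_force())
bot.line_to(W(.027,.004,.153),v=.12)
p,d=bot.grab_frame('side'); cv2.imwrite('pics/s1.png',cv2.resize(p[130:255,250:390],None,fx=5,fy=4.6,interpolation=cv2.INTER_CUBIC))
p,d=bot.grab_frame('top'); cv2.imwrite('pics/t1.png',cv2.resize(p[150:250,245:405],None,fx=5,fy=5,interpolation=cv2.INTER_CUBIC))
print(inv(bot.get_tcp_pos()),bot.get_t(),bot.get_force())
E
```

```text
[0.0269 0.2118 0.1259 1.4849 0.     1.369 ] [np.float64(0.5679898243329983), np.float64(0.0152769311331682), 0.26]
[0.5679 0.0144 0.26  ] 3.0667 -0.004585881319472482 [ 0.9277  0.6699 -0.2811]
[0.0276 0.0039 0.154 ] 4.2083 [ 0.0657 -0.0741  0.2315]
```

View pics/s1.png

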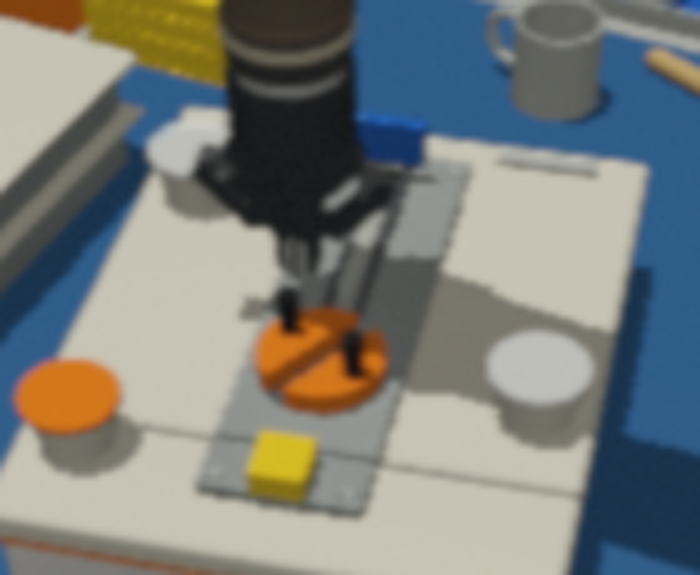

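View pics/t1.png

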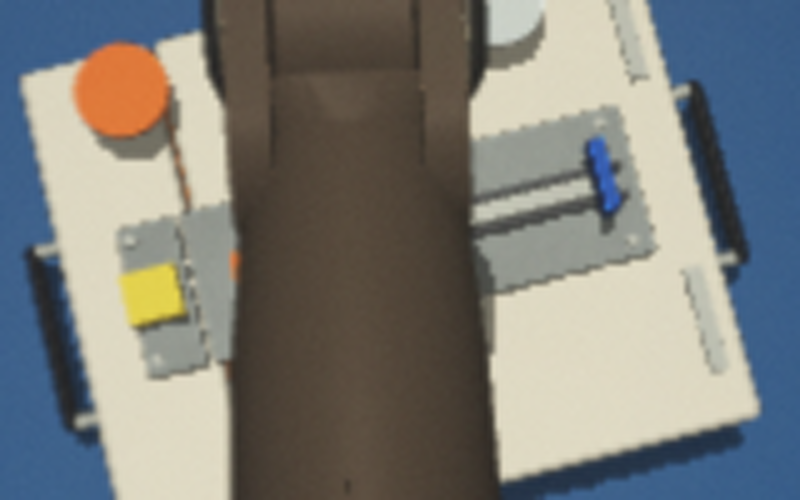

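The side crop shows the closed finger just behind the far lug (crop 288,310), with the slot and bed clear. In the top view the arm covers the disc. I'll push carefully, logging force.

Run:
```python
from h import *
np.set_printoptions(precision=4,suppress=True)
for y in np.arange(.012,.0405,.004):
    bot.line_to(W(.027,y,.153),v=.05)
    print(round(y,3),inv(bot.get_tcp_pos()),(bot.get_force()[:2]@yd).round(2),round(bot.get_t(),2))
p,d=bot.grab_frame('side'); cv2.imwrite('pics/s2.png',cv2.resize(p[170:255,270:370],None,fx=7,fy=7,interpolation=cv2.INTER_CUBIC))
```

```text
0.012 [0.0271 0.0124 0.1532] 0.31 4.52
0.016 [0.027  0.0163 0.153 ] -0.32 4.77
0.02 [0.027  0.0202 0.153 ] -0.11 5.02
0.024 [0.027  0.0242 0.153 ] -0.1 5.27
0.028 [0.0273 0.0278 0.1531] -2.24 5.52
0.032 [0.0282 0.0308 0.1533] -6.26 5.77
0.036 [0.0281 0.0351 0.1533] -5.8 6.02
0.04 [0.0279 0.0394 0.1535] -5.18 6.27
```

View pics/s2.png

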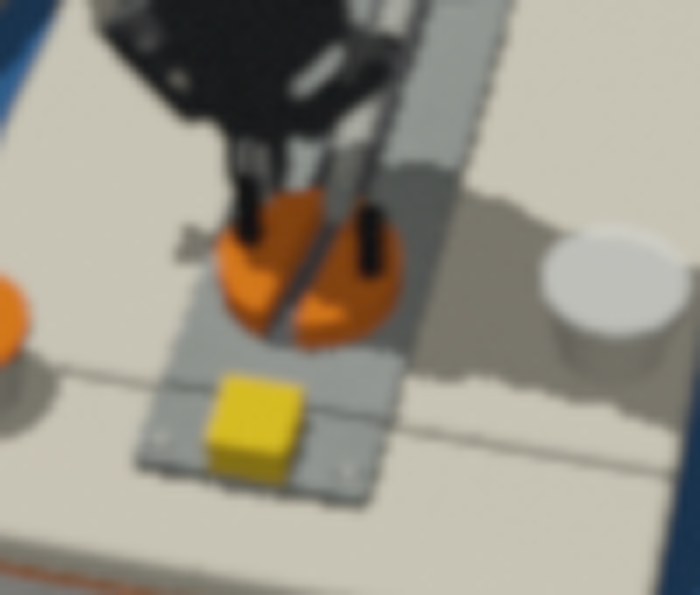

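Run:
```python
from h import *
np.set_printoptions(precision=4,suppress=True)
bot.line_to(W(.027,.042,.153),v=.04)
print(inv(bot.get_tcp_pos()),(bot.get_force()[:2]@yd).round(2))
bot.line_to(W(.027,.015,.153),v=.12)
bot.line_to(W(.027,.0,.23),v=.2)
bot.move_pose(W(.0,-.190,.23),Q)
p,d=bot.grab_frame('top'); cv2.imwrite('pics/t3f.png',p);cv2.imwrite('pics/t3.png',cv2.resize(p[165:235,245:405],None,fx=5,fy=5,interpolation=cv2.INTER_CUBIC))
s,d=bot.grab_frame('side'); cv2.imwrite('pics/s3f.png',s);cv2.imwrite('pics/s3.png',cv2.resize(s[145:250,260:380],None,fx=5,fy=5,interpolation=cv2.INTER_CUBIC))
print(inv(bot.get_tcp_pos()),bot.get_t(),bot.get_force())
for o in slot('top',p,C): print(o)
```

```text
[0.0276 0.0416 0.1535] -4.29
[ 0.0004 -0.1883  0.2298] 8.375 [1.1192 0.7207 0.91  ]
(91, array([0.5294, 0.0637]), np.float64(10.690429297085021), array([0.0127, 0.0745]))
(11, array([0.5591, 0.0698]), np.float64(-75.66256163871681), array([0.0089, 0.0128]))
(11, array([0.5038, 0.0587]), np.float64(-50.248188475670474), array([0.0087, 0.0132]))
```

View pics/t3.png

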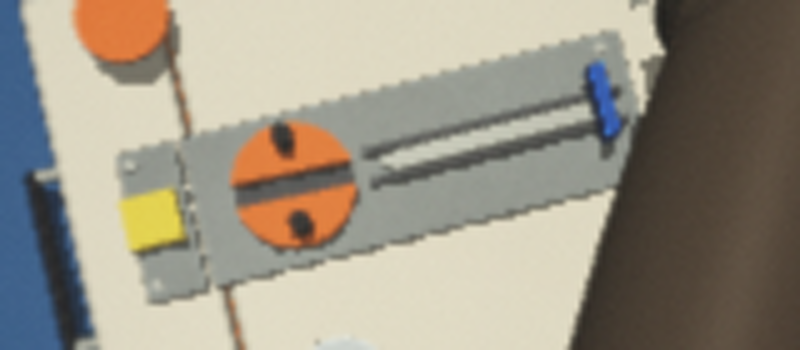

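View pics/s3.png

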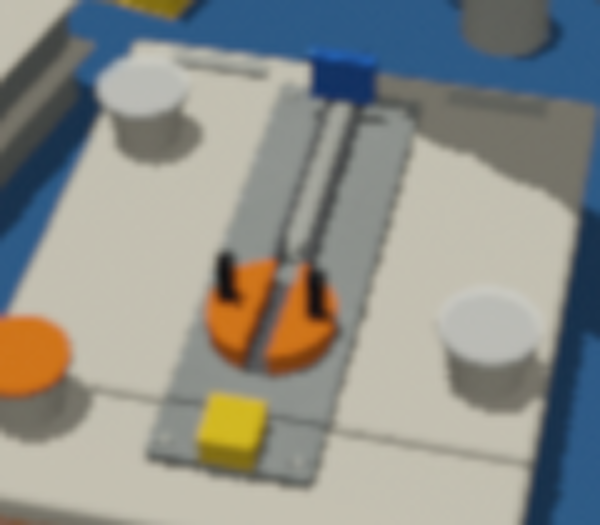

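The slot reads 10.7° and the lug line 11.4°, against 13.1° for the carrier axis. That is about 2° short, so I'll push another 1 mm or so.

Run:
```python
from h import *
np.set_printoptions(precision=4,suppress=True)
bot.move_pose(W(.027,.0,.23),Q)
bot.line_to(W(.027,.02,.153),v=.15)
bot.line_to(W(.027,.0433,.153),v=.06)
bot.wait(.2)
print(inv(bot.get_tcp_pos()),(bot.get_force()[:2]@yd).round(2))
bot.line_to(W(.027,.015,.153),v=.12)
bot.line_to(W(.027,.0,.23),v=.2)
bot.move_pose(W(.0,-.190,.23),Q)
bot.line_to(W(.0,-.178,.152),v=.15)
p,d=bot.grab_frame('top'); cv2.imwrite('pics/t4.png',cv2.resize(p[165:235,245:405],None,fx=5,fy=5,interpolation=cv2.INTER_CUBIC))
s,d=bot.grab_frame('side'); cv2.imwrite('pics/s4.png',cv2.resize(s[120:240,260:380],None,fx=5,fy=5,interpolation=cv2.INTER_CUBIC))
print(inv(bot.get_tcp_pos()),bot.get_t(),bot.get_force())
o=slot('top',p,C)
for k in o: print(k)
d=o[1][1]-o[2][1]; print(np.degrees(np.arctan2(d[1],d[0])))
```

```text
[0.0268 0.0434 0.1528] 0.69
[ 0.0009 -0.1781  0.1536] 13.0833 [ 0.4808 -0.6341  0.7799]
(89, array([0.5293, 0.0637]), np.float64(15.78184851372836), array([0.0125, 0.0745]))
(13, array([0.5057, 0.0563]), np.float64(-65.19609060606255), array([0.0097, 0.0142]))
(11, array([0.5591, 0.073 ]), np.float64(-75.62202937282957), array([0.0089, 0.0128]))
-162.64212862267962
```

View pics/s4.png

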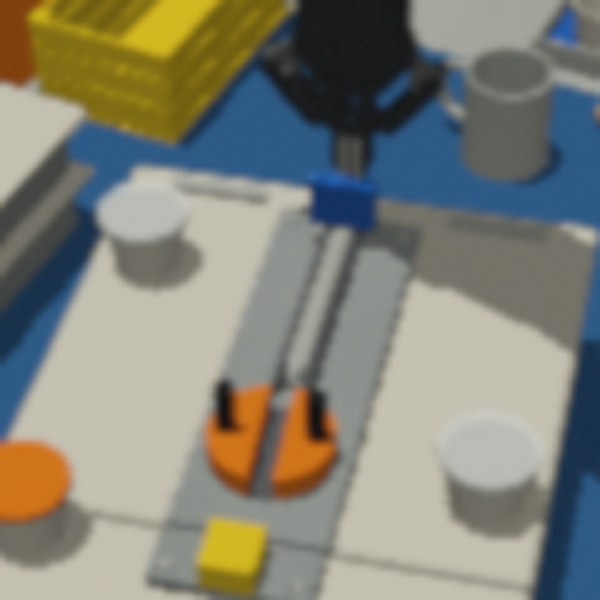

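The slot now reads about 2.7–4° past alignment because the disc coasted. I'll trim it back with a slow push on the other lug, the mirror of the first push.

Run:
```python
from h import *
np.set_printoptions(precision=4,suppress=True)
bot.line_to(W(.0,-.190,.23),v=.2)
bot.move_pose(W(-.027,.0,.23),Q)
bot.line_to(W(-.027,.03,.153),v=.15)
bot.line_to(W(-.027,.038,.153),v=.05)
for y in (.0395,.041,.042,.0425):
    bot.line_to(W(-.027,y,.153),v=.015)
    print(inv(bot.get_tcp_pos()),(bot.get_force()[:2]@yd).round(2))
bot.line_to(W(-.027,.015,.153),v=.12)
bot.line_to(W(-.027,.0,.23),v=.2)
bot.move_pose(W(.0,-.190,.23),Q)
bot.line_to(W(.0,-.178,.152),v=.15)
p,d=bot.grab_frame('top'); cv2.imwrite('pics/t5.png',cv2.resize(p[165:235,245:405],None,fx=5,fy=5,interpolation=cv2.INTER_CUBIC))
print(inv(bot.get_tcp_pos()),bot.get_t())
o=slot('top',p,C)
for k in o: print(k)
```

```text
[-0.027   0.0396  0.1531] -0.13
[-0.027  0.041  0.153] -0.99
[-0.0272  0.0416  0.153 ] -2.79
[-0.0273  0.0423  0.153 ] -4.09
[ 0.0007 -0.1778  0.1535] 18.8583
(89, array([0.5293, 0.0637]), np.float64(13.437755639295357), array([0.0124, 0.0737]))
(13, array([0.5595, 0.0708]), np.float64(-46.85714941387655), array([0.0099, 0.0141]))
(12, array([0.5047, 0.0578]), np.float64(-81.29355722265012), array([0.0085, 0.0142]))
```

View pics/t5.png

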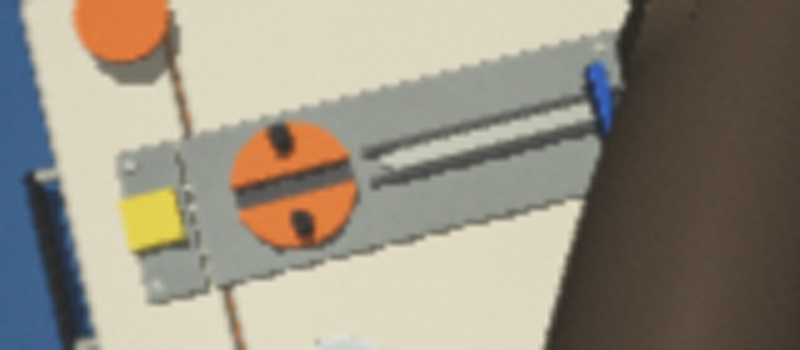

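Slot 13.4° and lugs 13.4° against the 13.1° axis, so the disc is aligned. The finger is behind the blue tab (crop 597,95). Now I'll push the bolt in steps with a force guard.

Run:
```python
from h import *
np.set_printoptions(precision=4,suppress=True)
bot.line_to(W(0,-.165,.150),v=.1)
for y in np.r_[-.15:-.0149:.015,-.01:.0021:.004]:
    bot.line_to(W(0,y,.150),v=.06)
    f=bot.get_force(); print(round(y,3),inv(bot.get_tcp_pos()),(f[:2]@yd).round(2),(f[:2]@xd).round(2),f[2].round(2),round(bot.get_t(),2))
    if -(f[:2]@yd)>18: print('STOP');break
s,d=bot.grab_frame('side'); cv2.imwrite('pics/s6.png',cv2.resize(s[140:240,260:380],None,fx=6,fy=6,interpolation=cv2.INTER_CUBIC))
```

```text
-0.15 [ 0.     -0.1495  0.1501] 0.73 -0.21 0.49 19.54
-0.135 [ 0.     -0.1344  0.15  ] -0.09 0.32 0.28 19.94
-0.12 [ 0.     -0.1194  0.15  ] -0.45 0.16 0.96 20.34
-0.105 [ 0.     -0.1044  0.15  ] -0.7 0.3 0.74 20.74
-0.09 [ 0.     -0.0894  0.1501] -0.12 -0.1 0.56 21.14
-0.075 [ 0.     -0.0744  0.15  ] -0.02 0.59 -0.04 21.54
-0.06 [-0.     -0.0594  0.15  ] -0.53 -0.08 0.3 21.94
-0.045 [-0.     -0.0444  0.15  ] -0.7 -0.36 0.24 22.34
-0.03 [-0.     -0.0294  0.15  ] -0.19 -0.39 0.49 22.74
-0.015 [-0.     -0.0144  0.15  ] -0.01 0.32 0.53 23.14
-0.01 [-0.     -0.0097  0.15  ] -0.4 -0.15 0.94 23.39
-0.006 [-0.     -0.0057  0.15  ] -0.16 -0.55 -0.25 23.64
-0.002 [-0.     -0.0017  0.15  ] 0.03 0.31 0.13 23.89
0.002 [0.    0.001 0.15 ] -4.58 0.11 -0.17 24.14
```

View pics/s6.png

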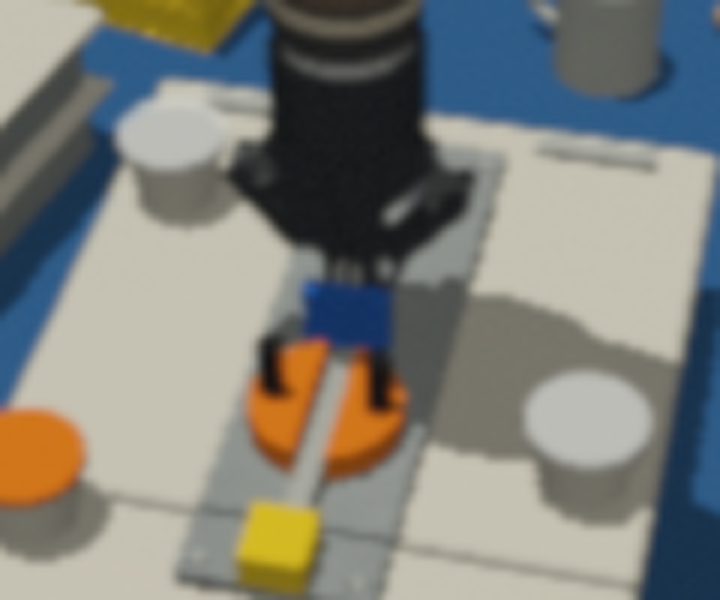

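The bolt is through the slot and inside the keeper, and resistance is beginning. I'll press on in small steps until it is clearly stopped.

Run:
```python
from h import *
np.set_printoptions(precision=4,suppress=True)
for y in np.arange(.003,.0125,.001):
    bot.line_to(W(0,y,.150),v=.02); bot.wait(.1)
    f=bot.get_force(); print(round(y,3),inv(bot.get_tcp_pos()),(f[:2]@yd).round(2),(f[:2]@xd).round(2),f[2].round(2),round(bot.get_t(),2))
    if -(f[:2]@yd)>22: print('STOP');break
s,d=bot.grab_frame('side'); cv2.imwrite('pics/s7.png',cv2.resize(s[140:240,260:380],None,fx=6,fy=6,interpolation=cv2.INTER_CUBIC))
```

```text
0.003 [0.     0.0011 0.1501] -9.22 -0.12 0.15 24.54
0.004 [0.     0.0012 0.1502] -11.84 -0.67 -0.5 24.89
0.005 [0.0001 0.0013 0.1503] -14.92 0.06 -0.33 25.24
0.006 [0.0001 0.0014 0.1503] -18.29 -0.61 -1.04 25.59
0.007 [0.0001 0.0015 0.1504] -21.89 -0.85 -0.24 25.94
0.008 [0.0001 0.0016 0.1505] -25.69 -1.1 -1.0 26.29
STOP
```

View pics/s7.png

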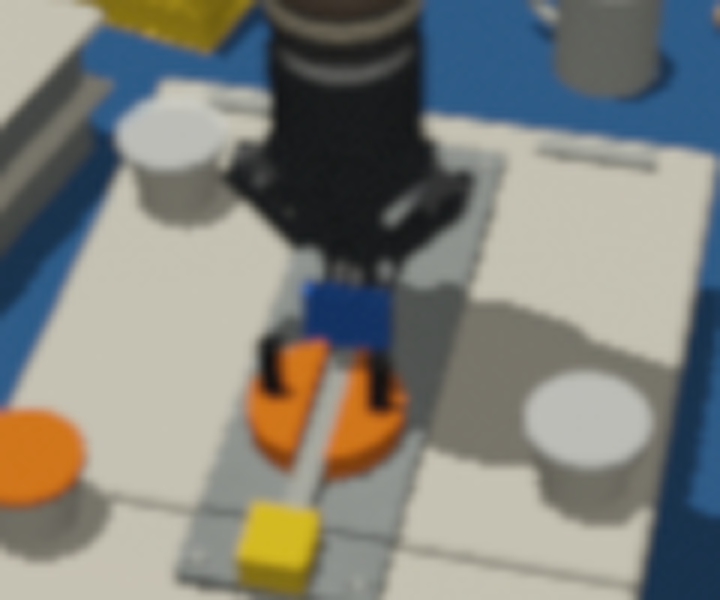

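It stopped hard at finger y≈1.2 mm. From the lug-contact offset I expected about 4 mm, so I'll back off and measure the tab from above.

Run:
```python
from h import *
np.set_printoptions(precision=4,suppress=True)
bot.line_to(W(0,-.04,.150),v=.12)
bot.line_to(W(0,-.06,.23),v=.2)
bot.move_pose(W(0,-.19,.25),Q)
p,d=bot.grab_frame('top'); s,d2=bot.grab_frame('side'); np.save('pics/top8.npy',d)
cv2.imwrite('pics/t8f.png',p);cv2.imwrite('pics/s8f.png',s)
cv2.imwrite('pics/t8.png',cv2.resize(p[175:225,260:340],None,fx=10,fy=10,interpolation=cv2.INTER_CUBIC))
cv2.imwrite('pics/s8.png',cv2.resize(s[180:240,285:345],None,fx=10,fy=10,interpolation=cv2.INTER_CUBIC))
print(bot.get_t())
t0=cv2.imread('pics/top0.png')
for nm,im in (('before',t0),('after',p)):
    roi=(355,170,375,198) if nm=='before' else (305,180,335,215)
    m,l,st,c=mask(im,(100,100,30),(128,255,255),roi)
    w=ray('top',np.argwhere(m)[:,::-1],.176); print(nm,len(w),inv(w.mean(0)),cv2.minAreaRect((w[:,:2]*1000).astype(np.float32)))
    m,l,st,c=mask(im,(22,120,100),(35,255,255),(250,190,300,225)); w=ray('top',np.argwhere(m)[:,::-1],.143);print('keeper',inv(w.mean(0)))
for o in slot('top',p,C): print(o)
```

```text
28.1417
before 54 [-0.0021 -0.1414  0.176 ] ((573.1099853515625, -132.9103240966797), (45.111541748046875, 11.406024932861328), 11.844223976135254)
keeper [0.0002 0.1517 0.143 ]
after 41 [-0.0013  0.0157  0.176 ] ((537.965576171875, 20.353511810302734), (44.878440856933594, 8.288887977600098), 12.88946533203125)
keeper [0.0002 0.1517 0.143 ]
(103, array([0.5289, 0.0639]), np.float64(13.253966967901583), array([0.0144, 0.0742]))
(12, array([0.5592, 0.0712]), np.float64(-46.562077064832685), array([0.0084, 0.0147]))
(12, array([0.5047, 0.0578]), np.float64(-81.29355722265012), array([0.0085, 0.0142]))
```

View pics/t8.png

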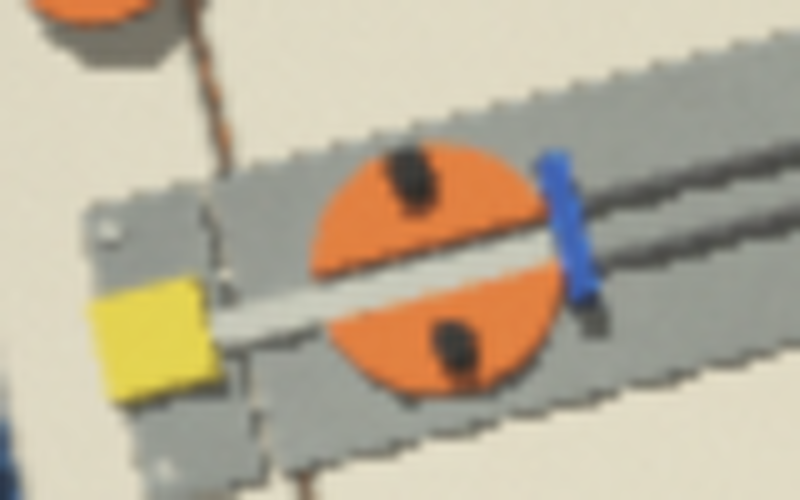

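View pics/s8.png

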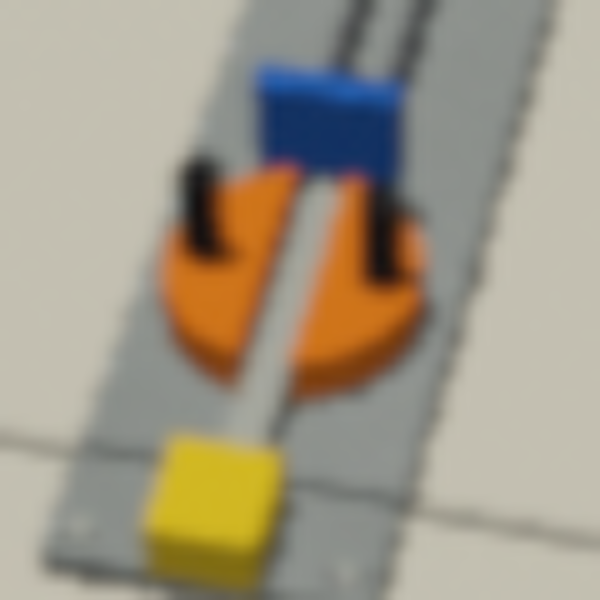

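Run:
```python
from h import *
np.set_printoptions(precision=4,suppress=True)
s=cv2.imread('pics/s8f.png'); hsv=cv2.cvtColor(s,cv2.COLOR_BGR2HSV)
# blue column profile in side view, S8
for x in (315,318,321): print(x,[(y,tuple(int(v) for v in s[y,x])) for y in range(184,201)])
for r in (186.5,189.0): print(inv(ray('side',[(318,r)],.176)[0]))
# depth-based heights top
d=np.load('pics/top8.npy'); c=bot.camera_params('top'); K=np.array([[c['fx'],0,c['cx']],[0,c['fy'],c['cy']],[0,0,1]])
def pt(x,y):
    u=cv2.undistortPoints(np.array([[[x,y]]],float),K,c['D'])[0,0]; return R.from_quat(c['rotation']).apply(np.r_[u,1]*d[y,x])+c['xyz']
for nm,p in dict(tab1=(316,195),tab2=(317,198),tab3=(317,202),bar=(300,204),bar2=(308,201),bar3=(290,206),disc=(300,197),disc2=(310,208),keeper=(275,209),bed=(330,206)).items(): print(nm,inv(pt(*p)))
```

```text
315 [(184, (141, 145, 141)), (185, (142, 144, 138)), (186, (151, 135, 123)), (187, (167, 110, 76)), (188, (160, 88, 36)), (189, (127, 66, 25)), (190, (103, 52, 20)), (191, (98, 49, 17)), (192, (98, 50, 19)), (193, (97, 49, 17)), (194, (98, 50, 19)), (195, (97, 48, 24)), (196, (94, 54, 54)), (197, (84, 68, 88)), (198, (92, 97, 109)), (199, (120, 130, 134)), (200, (137, 146, 148))]
318 [(184, (115, 116, 114)), (185, (106, 104, 101)), (186, (113, 94, 84)), (187, (144, 90, 59)), (188, (161, 89, 38)), (189, (151, 80, 31)), (190, (117, 60, 23)), (191, (99, 51, 20)), (192, (98, 50, 18)), (193, (98, 49, 18)), (194, (98, 49, 18)), (195, (99, 50, 19)), (196, (97, 52, 30)), (197, (99, 75, 78)), (198, (109, 117, 137)), (199, (126, 145, 172)), (200, (127, 149, 182))]
321 [(184, (116, 119, 115)), (185, (129, 133, 129)), (186, (133, 135, 130)), (187, (140, 121, 111)), (188, (161, 100, 66)), (189, (158, 85, 34)), (190, (123, 63, 24)), (191, (99, 50, 17)), (192, (98, 50, 19)), (193, (98, 50, 19)), (194, (98, 49, 18)), (195, (98, 50, 21)), (196, (97, 51, 32)), (197, (88, 57, 77)), (198, (61, 68, 118)), (199, (36, 66, 120)), (200, (29, 63, 117))]
[-0.0019  0.0117  0.176 ]
[-0.0044  0.0223  0.176 ]
tab1 [0.0045 0.0154 0.1812]
tab2 [-0.0048  0.0147  0.1777]
tab3 [-0.0166  0.0177  0.1749]
bar [-0.0039  0.0717  0.1335]
bar2 [-0.0012  0.0445  0.1358]
bar3 [-0.0024  0.1043  0.1349]
disc [0.017  0.0661 0.1408]
disc2 [-0.0255  0.0437  0.1431]
keeper [-0.0005  0.1529  0.1388]
bed [-0.0326 -0.0203  0.1214]
```

Run:
```python
from h import *
np.set_printoptions(precision=4,suppress=True)
s=cv2.imread('pics/s8f.png')
def prof(x,z,r0,r1):
    for y in range(r0,r1): print(x,y,s[y,x],inv(ray('side',[(x,y)],z)[0]))
prof(307,.143,220,238)
print('disc front, z.141'); prof(319,.141,216,222); 
print('tab'); prof(316,.176,185,192)
```

```text
307 220 [143 149 147] [0.0055 0.1225 0.143 ]
307 221 [147 153 150] [0.0045 0.1262 0.143 ]
307 222 [147 156 154] [0.0036 0.1299 0.143 ]
307 223 [137 163 169] [0.0026 0.1336 0.143 ]
307 224 [ 98 175 193] [0.0016 0.1373 0.143 ]
307 225 [ 52 182 206] [0.0007 0.141  0.143 ]
307 226 [ 36 184 209] [-0.0002  0.1446  0.143 ]
307 227 [ 35 183 209] [-0.0012  0.1482  0.143 ]
307 228 [ 34 183 209] [-0.0021  0.1518  0.143 ]
307 229 [ 35 183 209] [-0.003   0.1554  0.143 ]
307 230 [ 34 183 209] [-0.004  0.159  0.143]
307 231 [ 35 183 209] [-0.0049  0.1626  0.143 ]
307 232 [ 34 182 208] [-0.0058  0.1661  0.143 ]
307 233 [ 31 173 198] [-0.0067  0.1696  0.143 ]
307 234 [ 25 145 168] [-0.0076  0.1731  0.143 ]
307 235 [ 22 117 137] [-0.0085  0.1766  0.143 ]
307 236 [ 19 108 128] [-0.0094  0.1801  0.143 ]
307 237 [ 24 107 126] [-0.0103  0.1835  0.143 ]
disc front, z.141
319 216 [ 17  68 134] [-0.0247  0.0981  0.141 ]
319 217 [ 18  64 123] [-0.0256  0.1019  0.141 ]
319 218 [ 44  71 118] [-0.0265  0.1057  0.141 ]
319 219 [ 94 104 119] [-0.0274  0.1095  0.141 ]
319 220 [133 139 137] [-0.0283  0.1133  0.141 ]
319 221 [143 147 143] [-0.0291  0.1171  0.141 ]
tab
316 185 [140 142 137] [0.0057 0.0065 0.176 ]
316 186 [149 133 122] [0.0046 0.0108 0.176 ]
316 187 [166 112  78] [0.0036 0.0151 0.176 ]
316 188 [161  90  38] [0.0026 0.0194 0.176 ]
316 189 [133  69  27] [0.0015 0.0236 0.176 ]
316 190 [105  53  19] [0.0005 0.0279 0.176 ]
316 191 [99 51 21] [-0.0005  0.0321  0.176 ]
```

Three measurements agree: top view, side view and finger contact all put the tab 3–4 mm short of home. I'll push again, lower on the tab and harder, and check whether it was only a jam.

Run:
```python
from h import *
np.set_printoptions(precision=4,suppress=True)
print(inv(ray('side',[(318,197.2)],.141)[0]),inv(ray('side',[(318,197.2)],.138)[0]))
bot.move_pose(W(0,-.03,.20),Q)
bot.line_to(W(0,-.015,.1425),v=.15)
for y in (-.002,.002,.005,.008,.010,.012):
    bot.line_to(W(0,y,.1425),v=.04)
    f=bot.get_force(); print(round(y,3),inv(bot.get_tcp_pos()),(f[:2]@yd).round(2),(f[:2]@xd).round(2),f[2].round(2),bot.get_moment().round(2),round(bot.get_t(),2))
    if -(f[:2]@yd)>32: print('STOP');break
```

```text
[-0.0038  0.0228  0.141 ] [-0.0031  0.02    0.138 ]
-0.002 [ 0.0001 -0.0017  0.1428] -0.64 -0.38 0.09 [ 0.02  0.02 -0.01] 29.88
0.002 [0.0001 0.001  0.1427] -4.7 0.33 0.37 [-0.95 -0.24  0.03] 30.12
0.005 [0.0001 0.0013 0.1429] -15.26 -0.66 -0.68 [-2.77 -0.58 -0.02] 30.38
0.008 [0.0002 0.0015 0.1431] -25.78 -0.51 -0.36 [-4.68 -0.9   0.01] 30.62
0.01 [0.0002 0.0017 0.1432] -32.38 -1.15 0.03 [-5.9  -1.15  0.  ] 30.88
STOP
```

Run:
```python
from h import *
np.set_printoptions(precision=4,suppress=True)
c=bot.camera_params('top'); K=np.array([[c['fx'],0,c['cx']],[0,c['fy'],c['cy']],[0,0,1]])
Rm=R.from_quat(c['rotation']).inv()
def proj(P):
    rv=Rm.as_rotvec(); t=-Rm.apply(c['xyz']); return cv2.projectPoints(np.array(P,float).reshape(-1,1,3),rv,t,K,c['D'])[0][:,0]
im=cv2.imread('pics/top0.png'); im8=cv2.imread('pics/t8f.png')
def strip(im,ys,z,xs=np.linspace(-.002,.002,3)):
    out=[]
    for y in ys:
        p=proj([W(x,y,z) for x in xs]); v=cv2.remap(im,p[:,0].astype(np.float32).reshape(-1,1),p[:,1].astype(np.float32).reshape(-1,1),cv2.INTER_LINEAR)
        out.append((round(float(y)*1000,1),v.mean((0,1)).round().astype(int).tolist()))
    return out
print('nose z.129'); [print(o) for o in strip(im,np.arange(-.010,.026,.002),.129)]
print('tab before'); [print(o) for o in strip(im,np.arange(-.160,-.124,.002),.176,np.linspace(-.015,.015,7))]
print('tab after'); [print(o) for o in strip(im8,np.arange(.0,.034,.002),.176,np.linspace(-.015,.015,7))]
print('keeper'); [print(o) for o in strip(im8,np.r_[.128:.142:.002,.160:.178:.002],.143,np.linspace(-.012,.012,5))]
```

```text
nose z.129
(-10.0, [173, 188, 187])
(-8.0, [174, 189, 187])
(-6.0, [166, 181, 180])
(-4.0, [157, 170, 169])
(-2.0, [146, 158, 157])
(0.0, [140, 151, 149])
(2.0, [137, 147, 143])
(4.0, [139, 148, 144])
(6.0, [142, 150, 146])
(8.0, [143, 151, 148])
(10.0, [143, 152, 149])
(12.0, [144, 154, 150])
(14.0, [143, 153, 150])
(16.0, [139, 150, 153])
(18.0, [130, 146, 160])
(20.0, [101, 134, 182])
(22.0, [75, 126, 205])
(24.0, [66, 124, 216])
tab before
(-160.0, [149, 161, 158])
(-158.0, [142, 150, 146])
(-156.0, [136, 144, 140])
(-154.0, [129, 136, 132])
(-152.0, [121, 125, 121])
(-150.0, [120, 117, 110])
(-148.0, [132, 106, 90])
(-146.0, [156, 98, 70])
(-144.0, [168, 94, 60])
(-142.0, [169, 93, 58])
(-140.0, [163, 90, 56])
(-138.0, [131, 77, 52])
(-136.0, [91, 64, 52])
(-134.0, [83, 73, 67])
(-132.0, [100, 101, 97])
(-130.0, [117, 124, 121])
(-128.0, [126, 135, 132])
(-126.0, [127, 136, 133])
tab after
(0.0, [125, 132, 129])
(2.0, [125, 132, 129])
(4.0, [123, 131, 128])
(6.0, [124, 130, 127])
(8.0, [128, 127, 121])
(10.0, [137, 117, 105])
(12.0, [161, 109, 83])
(14.0, [177, 104, 70])
(16.0, [177, 101, 67])
(18.0, [172, 104, 77])
(20.0, [154, 111, 102])
(22.0, [124, 123, 142])
(24.0, [112, 138, 179])
(26.0, [106, 143, 194])
(28.0, [103, 145, 201])
(30.0, [103, 144, 200])
(32.0, [104, 145, 199])
keeper
(128.0, [136, 148, 146])
(130.0, [140, 155, 154])
(132.0, [127, 156, 159])
(134.0, [100, 161, 171])
(136.0, [83, 183, 198])
(138.0, [81, 203, 219])
(140.0, [81, 208, 224])
(160.0, [81, 209, 226])
(162.0, [81, 209, 226])
(164.0, [82, 209, 226])
(166.0, [86, 210, 226])
(168.0, [101, 210, 225])
(170.0, [129, 212, 225])
(172.0, [164, 215, 224])
(174.0, [187, 216, 223])
(176.0, [194, 217, 222])
```

The stop is identical at two heights, so it is a firm one. I'll try one gentle wiggle, pushing slightly off-centre on each side, to rule out a jam.

Run:
```python
from h import *
np.set_printoptions(precision=4,suppress=True)
for x in (.007,-.007,0):
    bot.line_to(W(x,-.004,.146),v=.08)
    for y in (.001,.004,.007) if x else (.001,.004,.008,.010):
        bot.line_to(W(x,y,.146),v=.04)
        f=bot.get_force(); print(x,round(y,3),inv(bot.get_tcp_pos()),(f[:2]@yd).round(2),(f[:2]@xd).round(2),f[2].round(2),round(bot.get_t(),2))
s,d=bot.grab_frame('side'); cv2.imwrite('pics/s9f.png',s)
cv2.imwrite('pics/s9.png',cv2.resize(s[180:240,285:345],None,fx=10,fy=10,interpolation=cv2.INTER_CUBIC))
```

```text
0.007 0.001 [0.0069 0.0011 0.1459] -5.3 0.25 -0.99 31.5
0.007 0.004 [0.0069 0.0014 0.1462] -15.06 -0.84 -1.86 31.75
0.007 0.007 [0.007  0.0017 0.1463] -24.24 -0.73 -2.25 32.0
-0.007 0.001 [-0.0068  0.001   0.1461] -4.42 -1.05 0.23 32.65
-0.007 0.004 [-0.0068  0.0014  0.1462] -13.85 -0.5 0.48 32.9
-0.007 0.007 [-0.0068  0.0017  0.1465] -24.19 -0.83 0.06 33.15
0 0.001 [-0.      0.001   0.1459] -4.74 0.56 -1.32 33.74
0 0.004 [0.     0.0014 0.1461] -14.67 -0.5 -1.72 33.99
0 0.008 [0.0001 0.0018 0.1464] -28.74 -0.19 -2.55 34.24
0 0.01 [0.0001 0.0019 0.1465] -34.95 -0.37 -1.98 34.49
```

View pics/s9.png

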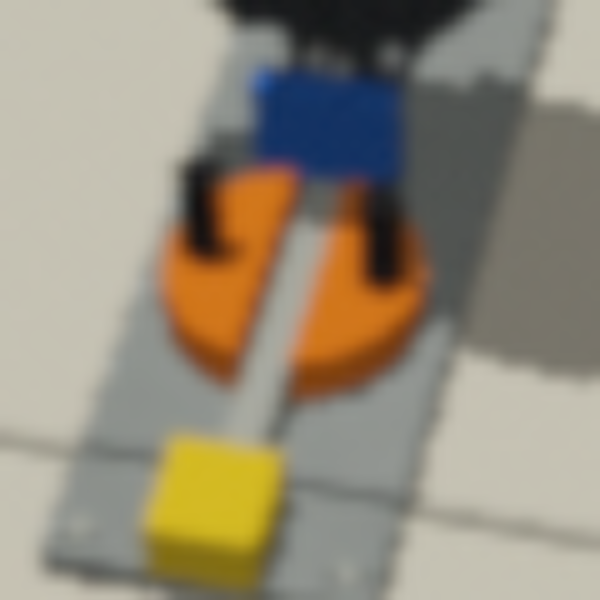

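The stop is unchanged, so it is solid. I'll retreat clear, do a last check and hand in.

Run:
```python
from h import *
np.set_printoptions(precision=4,suppress=True)
bot.line_to(W(0,-.04,.150),v=.12)
bot.line_to(W(0,-.06,.24),v=.2)
bot.move_pose(W(0,-.20,.28),Q)
p,d=bot.grab_frame('top'); s,_=bot.grab_frame('side')
cv2.imwrite('pics/t10.png',p);cv2.imwrite('pics/s10.png',s)
m,l,st,c=mask(p,(100,100,30),(128,255,255),(305,180,335,215))
w=ray('top',np.argwhere(m)[:,::-1],.176); print(inv(w.mean(0)),bot.get_t(),bot.get_force())
for o in slot('top',p,C): print(o)
```

```text
[-0.0016  0.0156  0.176 ] 36.45 [-0.0638 -0.1343 -0.4347]
(102, array([0.529 , 0.0638]), np.float64(13.113949235593264), array([0.0143, 0.0744]))
(13, array([0.5595, 0.0708]), np.float64(-46.85714941387655), array([0.0099, 0.0141]))
(12, array([0.5047, 0.0578]), np.float64(-81.29355722265012), array([0.0085, 0.0142]))
```

View pics/t10.png

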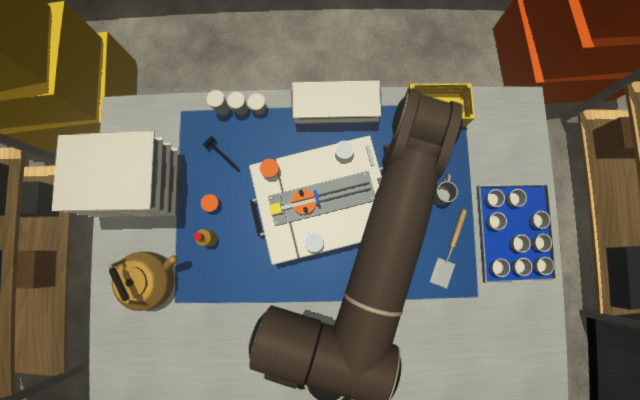

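```bash
python3 -c "
from bench import bot
bot.sign_off(); print(bot.get_t())"
```

```text
the job is handed in; nothing more can be done
the job is handed in; nothing more can be done
```

I turned the disc into line and pushed the bolt through the slot into the keeper, where it stops firmly. However, my measurements put it about 3–4 mm short of the stated home position. I handed the job in at about 36.5 s with the gripper clear.

- **Disc:** I turned it about 33° by pushing its lugs. It took one small overshoot and one trim-back on the opposite lug. The last reading was 13.1°, the same as the carrier axis.
- **Bolt:** I pushed it by the blue tab, sliding it in its guide, with no significant vertical force. It met the same hard stop every time: at different heights, slightly off-centre either way, and with up to 35 N.
- **Check that disagreed:** Both cameras and the finger contact put the tab's rear face at carrier y of about 10.5–12 mm. With the nose on the end wall it should be 15 mm. The tab's front then sits right at the disc rim, so the tab may be resting on the disc instead of the nose on the end wall. The given heights would allow that: the tab's lower edge is at 138 mm and the disc top at 141 mm. I could not move it further without lifting it, so "fully home" is not confirmed.
- **Bystanders:** The pots, bottle, mug and spatula look unmoved in the last top view.

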